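# Set up the fallen bread tins

## Task

Two of the three small bread tins on the bench were left lying on their long sides. Using only the outside of the fingers, push each of the two over so that it stands flat on its base with its mouth up, about where it lay, ready for dough: do not pick them up or carry them. Leave the third tin, which already stands, and everything else on the bench where they are.

Things in the scene. Friction and masses are not known exactly. Their poses are not given: they have to be found in the camera images.
- tin_a: Dark steel bread tin, open top, lying on its side. Base 92 x 150 mm, mouth 104 x 162 over its 6 mm rolled rim, 75 deep, walls 3 mm, 0.34 kg, centre of mass 30 mm from the base. Origin: centre of the base's underside; z out through the mouth (now level, rising 5 degrees), y along its length, x across. +x side uppermost, its rim 104 mm above the bench.
- tin_b: Second tin lying on its side, same sizes and axes as tin_a. Pushed slowly at the middle of its upper rim towards the base side, such a tin does not slide: it turns about the lower long edge of its base, passes balance after about 30 degrees, then drops onto its base by itself; the pushed rim ends on the far side, the near rim 75 mm above the bench.
- tin_c: Third tin, same sizes and axes as tin_a, already standing on its base, mouth up (z up). A bystander, to be left alone. The three tins stand at least 200 mm apart (base centres), with room for a tin to be tipped.
- shaker: Flour shaker, a plain metal cylinder 69 mm across and 104 mm high with a domed perforated top. Origin: centre of its underside. A bystander, loose.
- cutter: Round pastry cutter, a steel ring 96 mm across and 34 mm high with a strap handle arched over it to 68 mm. Origin: centre of its underside. A bystander, loose.
- scraper: Bench scraper lying flat, steel blade 85 x 140 mm, wooden grip bar 23 mm high along one edge. Origin: centre of its underside. A bystander, loose.
- scoop: Small aluminium measuring cup 62 mm across and 50 mm high, with a flat handle that points 100 mm to its -x. Origin: centre of its underside (of the cup). A bystander, loose.
- brush: Bench brush lying on its side, white plastic back and handle 305 mm long along its x, blue bristles, 34 mm high. Origin: centre of its underside at the middle of its length. A bystander, loose.
- bowl: Metal mixing bowl 180 mm across and 75 mm high. Origin: centre of its underside. A bystander, loose.
- pin: Beech rolling pin 66 mm thick and 446 mm long, lying along its y. Origin: centre of its underside at the middle of its length. A bystander, loose.
Mind the look-alikes: they are no part of the job. What is shaped like the tin_a but yellow is not meant.

How it is judged:
By the outcome, as a careful person would: the job done as asked, in the order asked, and still so for the second after the job is handed in, with the robot touching nothing.
It also fails if it takes over 48 s, if anything falls off the work surface, if the arm or the gripper's body presses on something with over 40 N, if the wrist force passes 120 N, or if a joint passes its speed limit or range.

## Robot

A 7-joint arm with a two-finger parallel gripper is mounted at the origin on the work surface. World frame = base frame: x ahead of the robot, y to its left, z up, the work surface at z = 0. Lengths are in m, angles in degrees, forces in N, time in s.
With the tool pointing down it reaches from about 0.425 to 0.875 m from the base axis. Payload 4.7 kg.
Tool frame: the origin (TCP) lies on the centre line of the jaws, within the pads' length; the fingertips stand 8 mm ahead of it and the grasp point (between the pads) lies 11 mm behind it; z points along the fingers, y is the direction in which the jaws open and shut (so a half turn about z gives the same grasp; the last joint's range is limited). The gripper opens to 87 mm and grips with 3 to 60 N. Pads are 19 mm wide; open, the fingers measure 117 mm over their backs; the gripper's body (75 mm by 190 mm) begins 51 mm behind the grasp point.
Start: joints at [69.276, 18.392, -4.016, 83.108, 1.295, 78.541, -3.26], TCP at [0.239, -0.605, 0.231] pointing down, gripper open.
Joint ranges: [-163.93, 163.93], [-17.29, 119.83], [-79.2, 71.16], [3.27, 140.29], [-89.18, 269.18], [5.43, 117.66], [-154.24, 154.24]. Speed limits (degrees/s): [147.25, 147.25, 180, 180, 180, 180, 180].

## Interface

Orientations are given as [roll, pitch, yaw] about the fixed x, y, z axes, in that order (R = Rz(yaw) Ry(pitch) Rx(roll)).
In Python, from cell import status, vision, workorder gives the robot as it stands.
- The arm moves only by the tool step_arm, never from a script. Its argument "series" is a list of rows, each an object of numbers: "ax", "ay", "az": the turn, a rotation vector about the world's x, y, z in degrees; "x", "y", "z": the shift along the world's x, y, z in m; "claw": the opening in per cent of the stroke, from 0 (shut) to 100 (fully open). In form: [{"ax": .., "ay": .., "az": .., "x": .., "y": .., "z": .., "claw": ..}, ...]. A call has 1 to 12 rows; each row is the pose to reach, as a shift and turn from the pose commanded when the call began; what a row does not reach only later rows make up. A row lasts 1/10 s, in which the tool goes at most 50 mm and 8.59 degrees, less where a joint would pass 70% of its speed; a pose out of reach is approached as far as the arm can. A call with a gripper value outside its range is refused whole. The fingers move at their own pace and stop on an object; "squeeze" is the grip in N (left out, the last holds). Time passes only in rows, so rows that repeat a pose let the fingers close. It gives the time, the measured TCP pose, the force and the opening at its end, in the units of the state.
- status.get_obs(): the state, without advancing time (a new reading comes with each control period).
- vision.read_camera(name): name is "side" or "top" or "wrist"; returns the picture (480x640x3 uint8, red, green, blue); there is no depth.
- vision.camera_params(name): a dict with "fovy" (degrees; the focal length in pixels is half the picture's height over the tangent of half this angle, whatever the lens; pixels are square), "cx", "cy" (the principal point, pixels), "eye" and "orientation" of the camera in the world; the wrist camera has in their place "tool_from_camera" (4x4, takes a point from camera to tool coordinates, whose origin is the TCP and whose axes are the flange's). Camera axes: x right, y down, z forward; pixel columns grow to the right and rows downward; lengths in m; the calibration is good to about 2 mm. A picture is of the moment at which its call begins: read the wrist's pose just before it. camera_params takes no time and is no camera call.
- workorder.sign_off(): hands the job in, once; it reports no verdict.
The state is a dict: "time_s": time; "qpos": joint angles; "joint_velocities": joint speeds; "effort": joint torques, N m; "tool_pos": TCP position; "tool_rot": TCP orientation; "force": force on the tool from outside, world axes, zero at the start; "wrist_torque": the same for the moment, N m; "grip_width": finger opening in m.
Only numpy, scipy, OpenCV 4.12 (cv2) and the standard library are available. Lean on these libraries where they do the work, as an engineer would, in place of code of your own. Each camera call takes 0.05 s, during which the arm holds its last target.

## Working session

There is one attempt and no reset: what is moved stays moved. The work goes in short steps, Python scripts to look and compute and a tool call to move; the robot and the scene stay as the last step left them, time stands still between calls to the robot, and variables do not carry over. Pictures are saved under pics/ and viewed, and the job is handed in when it is done.

Besides the shell and the picture viewer there is one more tool, called as name(argument=value, ...) on one line, values as JSON. step_arm: Moves the arm, as the interface text tells. Its arguments: {"type":"object","properties":{"series":{"type":"array"},"squeeze":{"type":"number"}},"required":["series"]}

```bash
ls; mkdir -p pics; python3 - <<'E'
from cell import status, vision
import cv2
print(status.get_obs())
for n in ["top","side"]:
    im=vision.read_camera(n); cv2.imwrite(f"pics/{n}0.png",im[:,:,::-1])
for n in ["top","side","wrist"]: print(n,vision.camera_params(n))
E
```

```text
pics
{'time_s': 0.0, 'qpos': array([69.27668054, 18.44016104, -4.01650459, 83.17525265,  1.29662612,
       78.5389792 , -3.26045744]), 'joint_velocities': array([ 0.16019661,  0.06827208, -0.15607686,  0.08500595,  0.08470112,
       -0.07013398,  0.10407482]), 'effort': array([-4.00233339e-04, -4.91292715e+01, -4.04081466e-01, -3.12523162e+01,
       -6.38623768e-02,  4.37653530e-02,  1.90866399e-04]), 'tool_pos': array([ 0.23831437, -0.60416591,  0.22944607]), 'tool_rot': array([-1.79890943e+02,  6.94685178e-03,  2.15338742e+01]), 'force': array([-0.60801469, -0.63955439,  0.40584062]), 'wrist_torque': array([ 0.01185447,  0.02773555, -0.02307856]), 'grip_width': 0.08713337069478681}
top {'fovy': 53.3949532219677, 'cx': 320.2040091278261, 'cy': 239.50736932865183, 'eye': array([0.35503613, 0.02070353, 1.43733363]), 'orientation': array([-172.70126747,   -0.28263469,  -91.27815874])}
side {'fovy': 50.63689728204719, 'cx': 312.7910651867117, 'cy': 251.76554936517724, 'eye': array([-0.18107452,  1.12773842,  1.17365203]), 'orientation': array([-1.29508630e+02,  3.13394431e-02, -1.46674995e+02])}
wrist {'fovy': 64.08538128923963, 'cx': 321.3568682019208, 'cy': 239.01834246010904, 'tool_from_camera': array([[-5.80461519e-04, -9.52490571e-01, -3.04567520e-01,
         8.39426668e-02],
       [ 9.99998811e-01, -1.17703275e-04, -1.53775284e-03,
        -1.00252087e-04],
       [ 1.42884649e-03, -3.04568051e-01,  9.52489507e-01,
        -1.54829442e-01],
       [ 0.00000000e+00,  0.00000000e+00,  0.00000000e+00,
         1.00000000e+00]])}
```

View pics/top0.png

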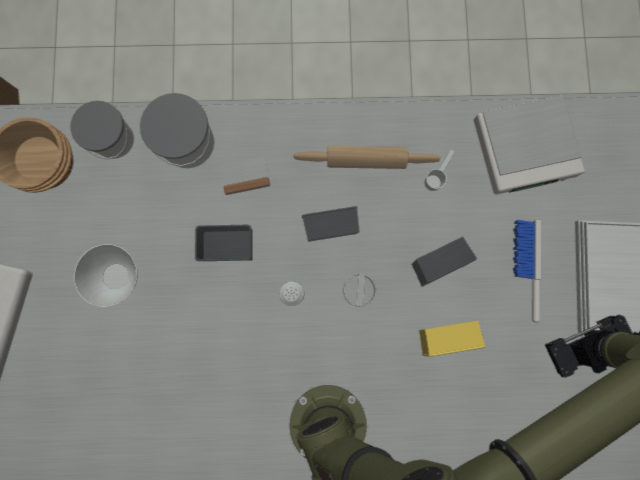

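View pics/side0.png

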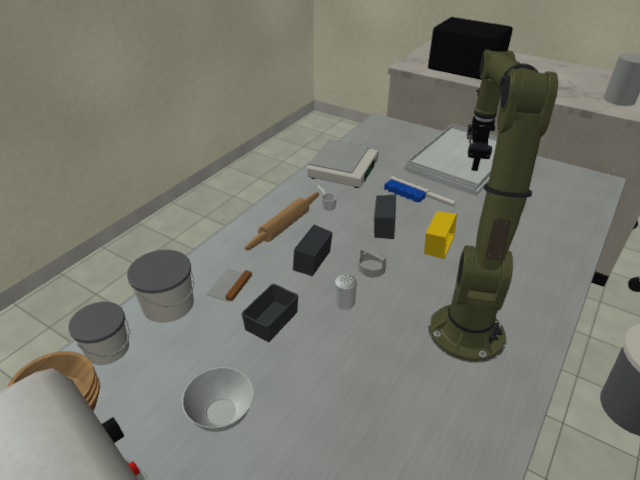

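The top view shows three dark tins. (224,243) stands open with its mouth up, so it is tin_c. (331,224) and (444,261) are lying. The yellow one at (453,338) is the decoy. Next I'll enlarge the two lying tins to see which way each mouth points.

```bash
python3 - <<'E'
import cv2,numpy as np
t=cv2.imread("pics/top0.png");s=cv2.imread("pics/side0.png")
def g(i):return np.clip((i/255.)**0.5*255,0,255).astype(np.uint8)
a=cv2.resize(t[190:300,290:490],(800,440)[0:2],interpolation=cv2.INTER_CUBIC)
cv2.imwrite("pics/c1.png",g(a))
b=cv2.resize(s[185:285,280:420],(800,571),interpolation=cv2.INTER_CUBIC)
cv2.imwrite("pics/c2.png",g(b))
E
```

```text
(no output)
```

View pics/c1.png

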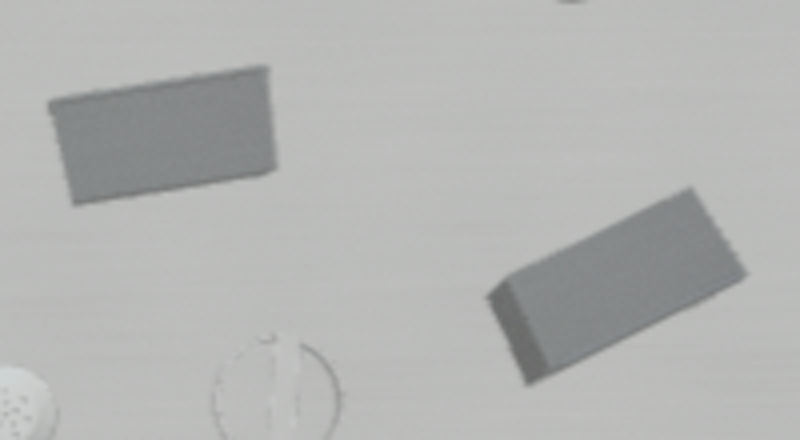

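View pics/c2.png

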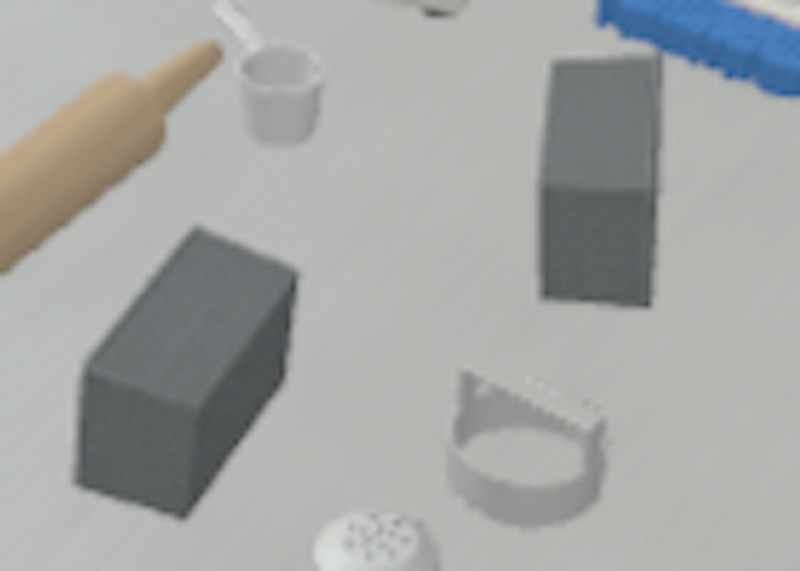

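```bash
cat > h.py <<'E'
import numpy as np,cv2
from scipy.spatial.transform import Rotation as R
from cell import vision,status
def cam(n):
    p=vision.camera_params(n);f=240/np.tan(np.radians(p['fovy']/2))
    if n=='wrist':
        o=status.get_obs();T=np.eye(4);T[:3,:3]=R.from_euler('xyz',o['tool_rot'],degrees=True).as_matrix();T[:3,3]=o['tool_pos']
        T=T@p['tool_from_camera'];return f,p['cx'],p['cy'],T[:3,3],T[:3,:3]
    return f,p['cx'],p['cy'],p['eye'],R.from_euler('xyz',p['orientation'],degrees=True).as_matrix()
def ray(c,uv,z):
    f,cx,cy,e,M=c;d=M@np.array([(uv[0]-cx)/f,(uv[1]-cy)/f,1]);return e+d*(z-e[2])/d[2]
def proj(c,P):
    f,cx,cy,e,M=c;q=M.T@(np.array(P)-e);return np.array([cx+f*q[0]/q[2],cy+f*q[1]/q[2]])
E
python3 - <<'E'
from h import *
c=cam('top')
S=lambda u,v:(290+u/4,190+v/4)
for nm,pts in dict(L=[(50,103),(267,67),(275,170),(75,205)],Rr=[(508,278),(692,188),(747,273),(545,375)]).items():
    P=np.array([ray(c,S(*p),0.10)[:2] for p in pts]);print(nm,P.round(3).tolist(),P.mean(0).round(3),[round(float(np.linalg.norm(P[i]-P[(i+1)%4])),3) for i in range(4)])
for nm,p,z in [("shaker",(291,293),.104),("cutter",(359,290),.034),("scoop",(433,182),.05),("tinc",(224,243),.075),("brush",(524,250),.03),("pinR",(438,158),.03),("pinM",(367,157),.066),("yel",(453,338),.1),("scrap",(247,186),.02)]:
    print(nm,ray(c,p,z).round(3))
cv2.imwrite("pics/w0.png",vision.read_camera("wrist")[:,:,::-1])
s=cam('side')
E
```

```text
L [[0.595, 0.059], [0.618, -0.096], [0.544, -0.099], [0.522, 0.043]] [ 0.57  -0.023] [0.157, 0.074, 0.144, 0.075]
Rr [[0.464, -0.261], [0.525, -0.394], [0.463, -0.429], [0.395, -0.283]] [ 0.462 -0.342] [0.147, 0.071, 0.161, 0.072]
shaker [0.378 0.095 0.104]
cutter [ 0.383 -0.1    0.034]
scoop [ 0.698 -0.33   0.05 ]
tinc [0.525 0.287 0.075]
brush [ 0.491 -0.595  0.03 ]
pinR [ 0.777 -0.354  0.03 ]
pinM [ 0.774 -0.134  0.066]
yel [ 0.245 -0.35   0.1  ]
scrap [0.705 0.228 0.02 ]
```

View pics/w0.png

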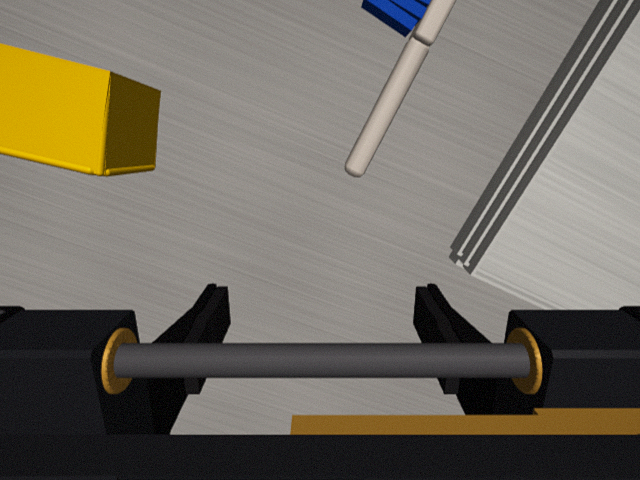

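Both lying tins are wider along their mouth edge (about 160 mm against 145 mm). So the one at (331,224) has its mouth at +x, away from the robot, and must be pushed towards the robot. The one at (444,261) has its mouth at -x and must be pushed along a heading of about 25°. I'll go to the mouth side of the right tin with the fingers shut and check with the wrist camera.

step_arm(series=[{"x": 0.015, "y": 0.023, "z": 0.01, "az": 0.5, "claw": 0}, {"x": 0.035, "y": 0.055, "z": 0.01, "az": 1, "claw": 0}, {"x": 0.058, "y": 0.091, "z": 0.01, "az": 2, "claw": 0}, {"x": 0.08, "y": 0.127, "z": 0.01, "az": 3, "claw": 0}, {"x": 0.103, "y": 0.162, "z": 0.01, "az": 3.5, "claw": 0}, {"x": 0.122, "y": 0.192, "z": 0.005, "az": 3.5, "claw": 0}, {"x": 0.135, "y": 0.214, "z": 0, "az": 3.5, "claw": 0}, {"x": 0.142, "y": 0.224, "z": 0, "az": 3.5, "claw": 0}, {"x": 0.145, "y": 0.228, "z": 0, "az": 3.5, "claw": 0}, {"x": 0.145, "y": 0.228, "z": 0, "az": 3.5, "claw": 0}, {"x": 0.145, "y": 0.228, "z": 0, "az": 3.5, "claw": 0}])

```text
invalid input
```

```bash
python3 - <<'E'
from h import *
print(status.get_obs()['tool_pos'],status.get_obs()['tool_rot'])
cv2.imwrite("pics/w1.png",vision.read_camera("wrist")[:,:,::-1])
E
```

```text
[ 0.23834459 -0.60428348  0.22969426] [-1.79914003e+02  5.06196784e-03  2.15309073e+01]
```

View pics/w1.png

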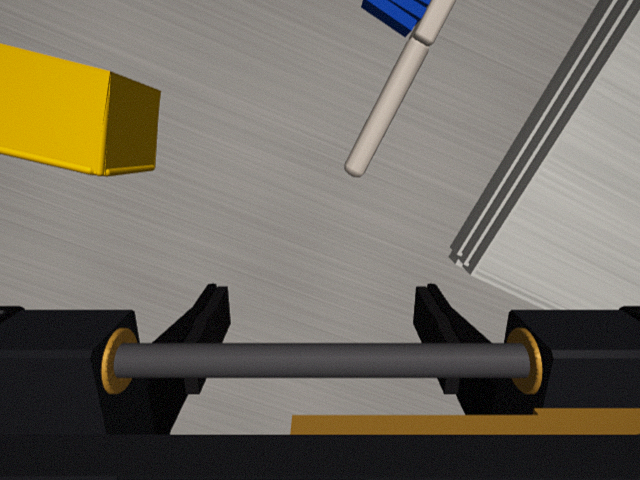

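The call was refused and the arm did not move. I think every row needs all of the keys.

step_arm(series=[{"ax": 0, "ay": 0, "az": 0.5, "x": 0.015, "y": 0.023, "z": 0.01, "claw": 0}, {"ax": 0, "ay": 0, "az": 1, "x": 0.035, "y": 0.055, "z": 0.01, "claw": 0}, {"ax": 0, "ay": 0, "az": 2, "x": 0.058, "y": 0.091, "z": 0.01, "claw": 0}, {"ax": 0, "ay": 0, "az": 3, "x": 0.08, "y": 0.127, "z": 0.01, "claw": 0}, {"ax": 0, "ay": 0, "az": 3.5, "x": 0.103, "y": 0.162, "z": 0.01, "claw": 0}, {"ax": 0, "ay": 0, "az": 3.5, "x": 0.122, "y": 0.192, "z": 0.005, "claw": 0}, {"ax": 0, "ay": 0, "az": 3.5, "x": 0.135, "y": 0.214, "z": 0, "claw": 0}, {"ax": 0, "ay": 0, "az": 3.5, "x": 0.142, "y": 0.224, "z": 0, "claw": 0}, {"ax": 0, "ay": 0, "az": 3.5, "x": 0.145, "y": 0.228, "z": 0, "claw": 0}, {"ax": 0, "ay": 0, "az": 3.5, "x": 0.145, "y": 0.228, "z": 0, "claw": 0}, {"ax": 0, "ay": 0, "az": 3.5, "x": 0.145, "y": 0.228, "z": 0, "claw": 0}])

```text
time_s: 1.3
tool_pos: [0.3826, -0.3783, 0.2307]
tool_rot: [180.0, 0.0, 24.9]
force: [-0.4, 0.2, -0.1]
grip_width: 0.0071
```

```bash
python3 - <<'E'
from h import *
o=status.get_obs();print(o['time_s'],o['tool_pos'],o['tool_rot'],o['grip_width'])
cv2.imwrite("pics/w2.png",vision.read_camera("wrist")[:,:,::-1])
E
```

```text
1.3 [ 0.3825641  -0.37829568  0.23070891] [1.79966355e+02 3.06017203e-02 2.48947834e+01] 0.0070817958622297105
```

View pics/w2.png

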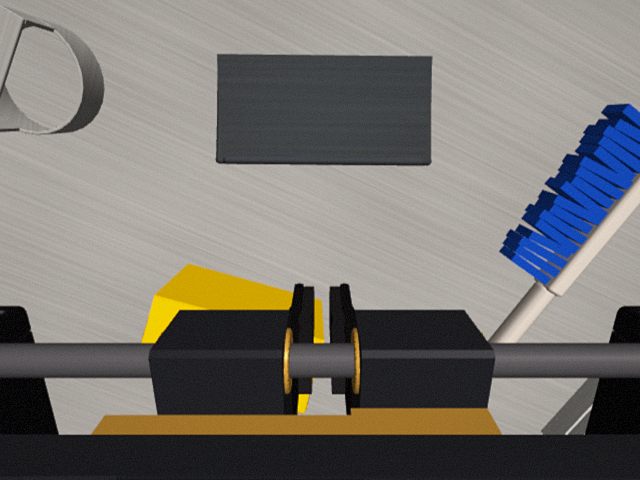

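```bash
python3 - <<'E'
from h import *
c=cam('wrist')
for p in [(217,162),(431,163),(218,54),(432,56)]: print(ray(c,p,.1).round(4))
for p in [(188,264),(320,300)]: print('y',ray(c,p,.1).round(3), ray(c,p,0).round(3))
t=cam('top')
for p in [(420,330),(480,321),(485,347),(426,356)]: print('yt',ray(t,p,.1).round(3))
print(status.get_obs()['time_s'])
E
```

```text
[ 0.3973 -0.2864  0.1   ]
[ 0.4627 -0.4294  0.1   ]
[ 0.4656 -0.2622  0.1   ]
[ 0.5253 -0.3943  0.1   ]
y [ 0.312 -0.293  0.1  ] [ 0.26  -0.276  0.   ]
y [ 0.327 -0.402  0.1  ] [ 0.281 -0.423  0.   ]
yt [ 0.268 -0.26   0.1  ]
yt [ 0.289 -0.427  0.1  ]
yt [ 0.218 -0.436  0.1  ]
yt [ 0.198 -0.273  0.1  ]
1.35
```

The mouth-side rim runs (217,162)–(431,163). Its midpoint is (0.430,-0.358), and it is wider than the base edge, so the mouth direction is confirmed. The yellow decoy is clear. Next I lower the fingers and approach.

step_arm(series=[{"ax": 0, "ay": 0, "az": 0, "x": 0, "y": 0, "z": -0.025, "claw": 0}, {"ax": 0, "ay": 0, "az": 0, "x": 0, "y": 0, "z": -0.06, "claw": 0}, {"ax": 0, "ay": 0, "az": 0, "x": 0, "y": 0, "z": -0.095, "claw": 0}, {"ax": 0, "ay": 0, "az": 0, "x": 0, "y": 0, "z": -0.12, "claw": 0}, {"ax": 0, "ay": 0, "az": 0, "x": 0, "y": 0, "z": -0.133, "claw": 0}, {"ax": 0, "ay": 0, "az": 0, "x": 0, "y": 0, "z": -0.137, "claw": 0}, {"ax": 0, "ay": 0, "az": 0, "x": 0.009, "y": 0.004, "z": -0.137, "claw": 0}, {"ax": 0, "ay": 0, "az": 0, "x": 0.018, "y": 0.008, "z": -0.137, "claw": 0}, {"ax": 0, "ay": 0, "az": 0, "x": 0.027, "y": 0.012, "z": -0.137, "claw": 0}, {"ax": 0, "ay": 0, "az": 0, "x": 0.032, "y": 0.015, "z": -0.137, "claw": 0}, {"ax": 0, "ay": 0, "az": 0, "x": 0.032, "y": 0.015, "z": -0.137, "claw": 0}])

```text
time_s: 2.45
tool_pos: [0.4171, -0.3609, 0.0942]
tool_rot: [179.9, -0.0, 25.2]
force: [0.2, -0.0, -0.1]
grip_width: 0.0001
```

step_arm(series=[{"ax": 0, "ay": 0, "az": 0, "x": 0.0036, "y": 0.0017, "z": 0, "claw": 0}, {"ax": 0, "ay": 0, "az": 0, "x": 0.0072, "y": 0.0034, "z": 0.0, "claw": 0}, {"ax": 0, "ay": 0, "az": 0, "x": 0.011, "y": 0.005, "z": 0.001, "claw": 0}, {"ax": 0, "ay": 0, "az": 0, "x": 0.0145, "y": 0.0067, "z": 0.002, "claw": 0}, {"ax": 0, "ay": 0, "az": 0, "x": 0.018, "y": 0.0083, "z": 0.003, "claw": 0}, {"ax": 0, "ay": 0, "az": 0, "x": 0.022, "y": 0.01, "z": 0.004, "claw": 0}, {"ax": 0, "ay": 0, "az": 0, "x": 0.0255, "y": 0.0117, "z": 0.005, "claw": 0}, {"ax": 0, "ay": 0, "az": 0, "x": 0.029, "y": 0.0134, "z": 0.006, "claw": 0}, {"ax": 0, "ay": 0, "az": 0, "x": 0.0325, "y": 0.015, "z": 0.007, "claw": 0}, {"ax": 0, "ay": 0, "az": 0, "x": 0.036, "y": 0.0167, "z": 0.008, "claw": 0}, {"ax": 0, "ay": 0, "az": 0, "x": 0.036, "y": 0.0167, "z": 0.008, "claw": 0}])

```text
time_s: 3.55
tool_pos: [0.4524, -0.3444, 0.1017]
tool_rot: [180.0, -0.0, 25.1]
force: [-0.2, 0.1, -0.0]
grip_width: 0.0004
```

```bash
python3 - <<'E'
from h import *
s=vision.read_camera("side")[:,:,::-1]
b=cv2.resize(s[150:290,280:480],(800,560),interpolation=cv2.INTER_CUBIC)
cv2.imwrite("pics/s3.png",np.clip((b/255.)**.6*255,0,255))
E
```

```text
[ WARN:0@1.176] global loadsave.cpp:1063 imwrite_ Unsupported depth image for selected encoder is fallbacked to CV_8U.
```

View pics/s3.png

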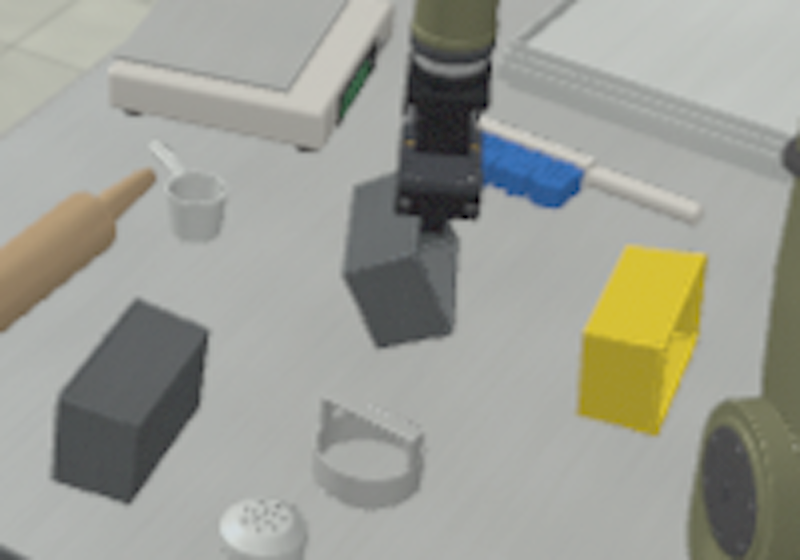

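The tin is tipping about its lower base edge, by roughly 15°, without sliding. I continue the push.

step_arm(series=[{"ax": 0, "ay": 0, "az": 0, "x": 0.0027, "y": 0.0013, "z": 0, "claw": 0}, {"ax": 0, "ay": 0, "az": 0, "x": 0.0054, "y": 0.0025, "z": 0.001, "claw": 0}, {"ax": 0, "ay": 0, "az": 0, "x": 0.0081, "y": 0.0038, "z": 0.001, "claw": 0}, {"ax": 0, "ay": 0, "az": 0, "x": 0.0108, "y": 0.005, "z": 0.001, "claw": 0}, {"ax": 0, "ay": 0, "az": 0, "x": 0.0135, "y": 0.0063, "z": 0.002, "claw": 0}, {"ax": 0, "ay": 0, "az": 0, "x": 0.0163, "y": 0.0076, "z": 0.002, "claw": 0}, {"ax": 0, "ay": 0, "az": 0, "x": 0.019, "y": 0.0089, "z": 0.002, "claw": 0}, {"ax": 0, "ay": 0, "az": 0, "x": 0.0217, "y": 0.01, "z": 0.003, "claw": 0}, {"ax": 0, "ay": 0, "az": 0, "x": 0.0244, "y": 0.0114, "z": 0.003, "claw": 0}, {"ax": 0, "ay": 0, "az": 0, "x": 0.027, "y": 0.0126, "z": 0.003, "claw": 0}, {"ax": 0, "ay": 0, "az": 0, "x": 0.027, "y": 0.0126, "z": 0.003, "claw": 0}, {"ax": 0, "ay": 0, "az": 0, "x": 0.027, "y": 0.0126, "z": 0.003, "claw": 0}])

```text
time_s: 4.8
tool_pos: [0.4785, -0.3323, 0.1045]
tool_rot: [-180.0, 0.0, 25.0]
force: [-0.4, -0.6, 0.7]
grip_width: 0.0005
```

```bash
python3 - <<'E'
from h import *
s=vision.read_camera("side")[:,:,::-1]
b=cv2.resize(s[150:290,280:480],(800,560),interpolation=cv2.INTER_CUBIC)
cv2.imwrite("pics/s4.png",np.clip((b/255.)**.6*255,0,255).astype(np.uint8))
E
```

```text
(no output)
```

View pics/s4.png

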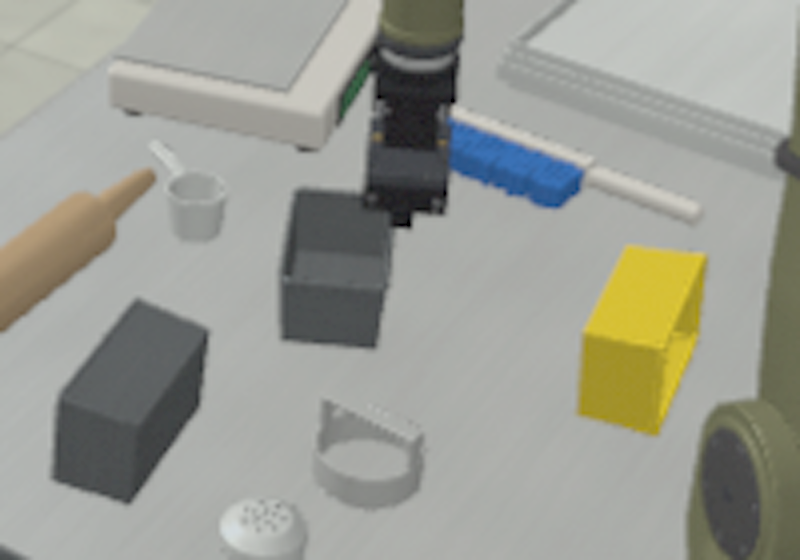

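The right tin now stands mouth up at about crop (335,270). I lift clear and move over to the far side of the other tin.

step_arm(series=[{"ax": 0, "ay": 0, "az": 0, "x": 0, "y": 0, "z": 0.025, "claw": 0}, {"ax": 0, "ay": 0, "az": 0, "x": 0, "y": 0, "z": 0.065, "claw": 0}, {"ax": 0, "ay": 0, "az": 0, "x": 0, "y": 0, "z": 0.105, "claw": 0}, {"ax": 0, "ay": 0, "az": 0, "x": 0.005, "y": 0.01, "z": 0.135, "claw": 0}, {"ax": 0, "ay": 0, "az": -1, "x": 0.02, "y": 0.034, "z": 0.145, "claw": 0}, {"ax": 0, "ay": 0, "az": -3, "x": 0.041, "y": 0.07, "z": 0.145, "claw": 0}, {"ax": 0, "ay": 0, "az": -6, "x": 0.064, "y": 0.11, "z": 0.145, "claw": 0}, {"ax": 0, "ay": 0, "az": -9, "x": 0.087, "y": 0.15, "z": 0.145, "claw": 0}, {"ax": 0, "ay": 0, "az": -12, "x": 0.11, "y": 0.19, "z": 0.145, "claw": 0}, {"ax": 0, "ay": 0, "az": -14, "x": 0.134, "y": 0.23, "z": 0.145, "claw": 0}, {"ax": 0, "ay": 0, "az": -16, "x": 0.155, "y": 0.266, "z": 0.145, "claw": 0}, {"ax": 0, "ay": 0, "az": -16.6, "x": 0.17, "y": 0.292, "z": 0.145, "claw": 0}])

```text
time_s: 6.05
tool_pos: [0.6494, -0.0369, 0.2495]
tool_rot: [-179.9, -0.0, 8.5]
force: [-0.2, 0.4, 0.2]
grip_width: 0.0002
```

step_arm(series=[{"ax": 0, "ay": 0, "az": 0, "x": 0.01, "y": 0.017, "z": 0, "claw": 0}, {"ax": 0, "ay": 0, "az": 0, "x": 0.016, "y": 0.027, "z": 0, "claw": 0}, {"ax": 0, "ay": 0, "az": 0, "x": 0.018, "y": 0.03, "z": 0, "claw": 0}, {"ax": 0, "ay": 0, "az": 0, "x": 0.018, "y": 0.03, "z": 0, "claw": 0}, {"ax": 0, "ay": 0, "az": 0, "x": 0.018, "y": 0.03, "z": 0, "claw": 0}])

```text
time_s: 6.55
tool_pos: [0.6663, -0.0123, 0.2496]
tool_rot: [179.9, 0.0, 8.3]
force: [0.6, 0.6, 0.2]
grip_width: 0.0008
```

```bash
python3 - <<'E'
from h import *
o=status.get_obs();print(o['tool_pos'],o['tool_rot'],o['qpos'].round(1))
cv2.imwrite("pics/w5.png",vision.read_camera("wrist")[:,:,::-1])
cv2.imwrite("pics/t5.png",vision.read_camera("top")[:,:,::-1])
E
```

```text
[ 0.66625364 -0.01230947  0.24959338] [1.79932543e+02 2.69274166e-02 8.30530756e+00] [ 18.8  22.1 -27.2  78.1  10.1  82.1 -89.7]
```

View pics/t5.png

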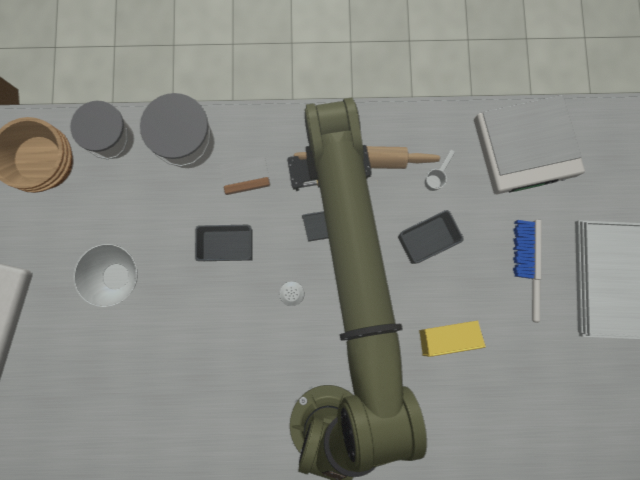

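View pics/w5.png

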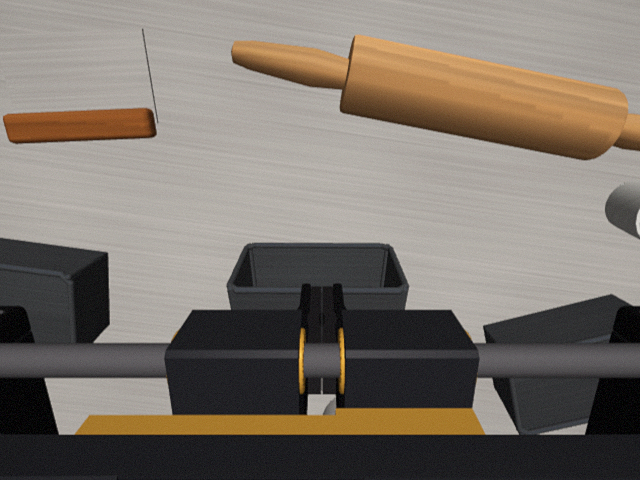

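The wrist view shows the open mouth facing +x, with its upper rim at about (228,290)–(407,290). The mouth direction is confirmed, so I measure the rim now.

```bash
python3 - <<'E'
from h import *
c=cam('wrist')
P=[ray(c,p,.1) for p in [(228,290),(407,290)]];print(P,np.linalg.norm(P[0]-P[1]))
m=(P[0]+P[1])/2;d=(P[1]-P[0])[:2];d/=np.linalg.norm(d);n=np.array([d[1],-d[0]]);print(m,n)
q=m[:2]-np.array([0.6663,-0.0123]);print('along',q@n,'lat',q@d)
E
```

```text
[array([0.59489624, 0.06000836, 0.1       ]), array([ 0.61735402, -0.09428831,  0.1       ])] 0.15592246133714405
[ 0.60612513 -0.01713997  0.1       ] [-0.98957308 -0.14403168]
along 0.0602445396934912 lat -0.0038775824369551236
```

step_arm(series=[{"ax": 0, "ay": 0, "az": 0, "x": 0, "y": 0.002, "z": -0.025, "claw": 0}, {"ax": 0, "ay": 0, "az": 0, "x": 0, "y": 0.004, "z": -0.065, "claw": 0}, {"ax": 0, "ay": 0, "az": 0, "x": 0, "y": 0.004, "z": -0.105, "claw": 0}, {"ax": 0, "ay": 0, "az": 0, "x": 0, "y": 0.004, "z": -0.135, "claw": 0}, {"ax": 0, "ay": 0, "az": 0, "x": 0, "y": 0.004, "z": -0.15, "claw": 0}, {"ax": 0, "ay": 0, "az": 0, "x": 0, "y": 0.004, "z": -0.156, "claw": 0}, {"ax": 0, "ay": 0, "az": 0, "x": -0.01, "y": 0.0025, "z": -0.156, "claw": 0}, {"ax": 0, "ay": 0, "az": 0, "x": -0.02, "y": 0.001, "z": -0.156, "claw": 0}, {"ax": 0, "ay": 0, "az": 0, "x": -0.03, "y": -0.0005, "z": -0.156, "claw": 0}, {"ax": 0, "ay": 0, "az": 0, "x": -0.04, "y": -0.002, "z": -0.156, "claw": 0}, {"ax": 0, "ay": 0, "az": 0, "x": -0.046, "y": -0.003, "z": -0.156, "claw": 0}, {"ax": 0, "ay": 0, "az": 0, "x": -0.046, "y": -0.003, "z": -0.156, "claw": 0}])

```text
time_s: 7.85
tool_pos: [0.6202, -0.0138, 0.0943]
tool_rot: [179.9, -0.1, 8.4]
force: [1.2, -0.1, -1.2]
grip_width: 0.0002
```

step_arm(series=[{"ax": 0, "ay": 0, "az": 0, "x": -0.004, "y": -0.0006, "z": 0, "claw": 0}, {"ax": 0, "ay": 0, "az": 0, "x": -0.008, "y": -0.0012, "z": 0.0, "claw": 0}, {"ax": 0, "ay": 0, "az": 0, "x": -0.012, "y": -0.0017, "z": 0.001, "claw": 0}, {"ax": 0, "ay": 0, "az": 0, "x": -0.016, "y": -0.0023, "z": 0.002, "claw": 0}, {"ax": 0, "ay": 0, "az": 0, "x": -0.02, "y": -0.0029, "z": 0.003, "claw": 0}, {"ax": 0, "ay": 0, "az": 0, "x": -0.024, "y": -0.0035, "z": 0.004, "claw": 0}, {"ax": 0, "ay": 0, "az": 0, "x": -0.028, "y": -0.0041, "z": 0.005, "claw": 0}, {"ax": 0, "ay": 0, "az": 0, "x": -0.032, "y": -0.0046, "z": 0.006, "claw": 0}, {"ax": 0, "ay": 0, "az": 0, "x": -0.036, "y": -0.0052, "z": 0.007, "claw": 0}, {"ax": 0, "ay": 0, "az": 0, "x": -0.04, "y": -0.0058, "z": 0.008, "claw": 0}, {"ax": 0, "ay": 0, "az": 0, "x": -0.04, "y": -0.0058, "z": 0.008, "claw": 0}])

```text
time_s: 8.95
tool_pos: [0.5799, -0.0194, 0.1016]
tool_rot: [180.0, 0.0, 8.4]
force: [0.3, 0.4, 0.1]
grip_width: 0.0005
```

```bash
python3 - <<'E'
from h import *
s=vision.read_camera("side")[:,:,::-1]
b=cv2.resize(s[170:320,230:430],(800,600),interpolation=cv2.INTER_CUBIC)
cv2.imwrite("pics/s6.png",np.clip((b/255.)**.6*255,0,255).astype(np.uint8))
E
```

```text
(no output)
```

View pics/s6.png

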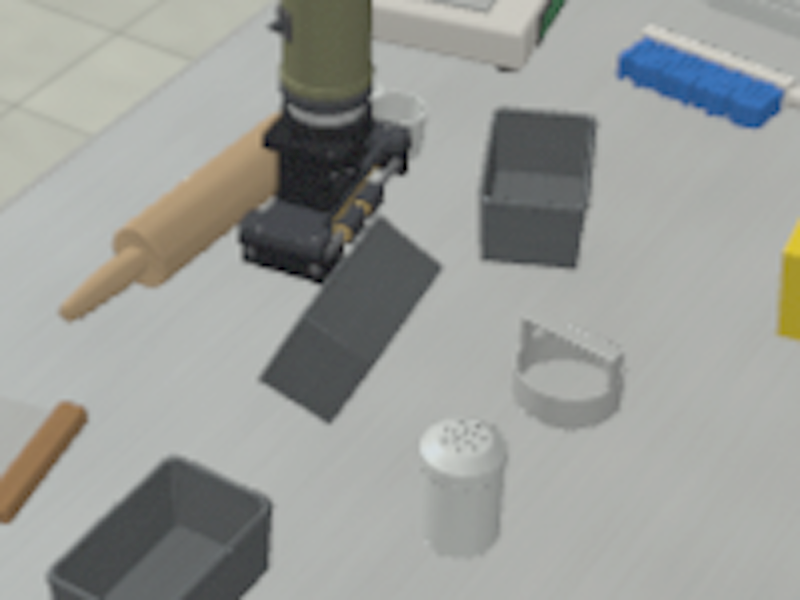

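The second tin is also pivoting cleanly. I continue.

step_arm(series=[{"ax": 0, "ay": 0, "az": 0, "x": -0.003, "y": -0.0004, "z": 0, "claw": 0}, {"ax": 0, "ay": 0, "az": 0, "x": -0.006, "y": -0.0009, "z": 0.001, "claw": 0}, {"ax": 0, "ay": 0, "az": 0, "x": -0.009, "y": -0.0013, "z": 0.001, "claw": 0}, {"ax": 0, "ay": 0, "az": 0, "x": -0.012, "y": -0.0017, "z": 0.001, "claw": 0}, {"ax": 0, "ay": 0, "az": 0, "x": -0.015, "y": -0.0022, "z": 0.002, "claw": 0}, {"ax": 0, "ay": 0, "az": 0, "x": -0.018, "y": -0.0026, "z": 0.002, "claw": 0}, {"ax": 0, "ay": 0, "az": 0, "x": -0.021, "y": -0.003, "z": 0.002, "claw": 0}, {"ax": 0, "ay": 0, "az": 0, "x": -0.024, "y": -0.0035, "z": 0.003, "claw": 0}, {"ax": 0, "ay": 0, "az": 0, "x": -0.027, "y": -0.004, "z": 0.003, "claw": 0}, {"ax": 0, "ay": 0, "az": 0, "x": -0.029, "y": -0.0042, "z": 0.003, "claw": 0}, {"ax": 0, "ay": 0, "az": 0, "x": -0.029, "y": -0.0042, "z": 0.003, "claw": 0}, {"ax": 0, "ay": 0, "az": 0, "x": -0.029, "y": -0.0042, "z": 0.003, "claw": 0}])

```text
time_s: 10.2
tool_pos: [0.5516, -0.0234, 0.1046]
tool_rot: [180.0, -0.0, 8.4]
force: [-1.2, 0.7, -0.6]
grip_width: 0.0005
```

```bash
python3 - <<'E'
from h import *
s=vision.read_camera("side")[:,:,::-1]
b=cv2.resize(s[170:320,230:430],(800,600),interpolation=cv2.INTER_CUBIC)
cv2.imwrite("pics/s7.png",np.clip((b/255.)**.6*255,0,255).astype(np.uint8))
E
```

```text
(no output)
```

View pics/s7.png

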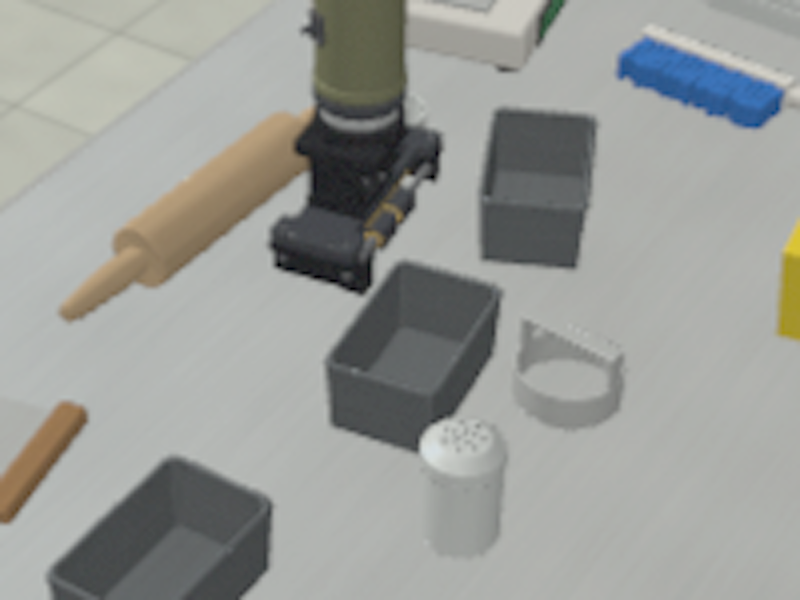

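All three tins now stand mouth up, and the cutter and shaker look untouched. I lift the arm clear, then check both fixed views against the first pictures.

step_arm(series=[{"ax": 0, "ay": 0, "az": 0, "x": 0, "y": 0, "z": 0.025, "claw": 0}, {"ax": 0, "ay": 0, "az": 0, "x": 0, "y": 0, "z": 0.065, "claw": 0}, {"ax": 0, "ay": 0, "az": 0, "x": 0, "y": 0, "z": 0.105, "claw": 0}, {"ax": 0, "ay": 0, "az": 0, "x": 0, "y": 0, "z": 0.14, "claw": 0}, {"ax": 0, "ay": 0, "az": 0, "x": 0, "y": 0.03, "z": 0.16, "claw": 0}, {"ax": 0, "ay": 0, "az": 0, "x": 0, "y": 0.065, "z": 0.17, "claw": 0}, {"ax": 0, "ay": 0, "az": 0, "x": 0, "y": 0.1, "z": 0.17, "claw": 0}, {"ax": 0, "ay": 0, "az": 0, "x": 0, "y": 0.13, "z": 0.17, "claw": 0}, {"ax": 0, "ay": 0, "az": 0, "x": 0, "y": 0.15, "z": 0.17, "claw": 0}, {"ax": 0, "ay": 0, "az": 0, "x": 0, "y": 0.15, "z": 0.17, "claw": 0}])

```text
time_s: 11.25
tool_pos: [0.5508, 0.131, 0.2747]
tool_rot: [-179.9, -0.0, 8.8]
force: [0.0, 0.2, -0.9]
grip_width: 0.0004
```

```bash
python3 - <<'E'
from h import *
for n in ["top","side"]:
    a=cv2.imread(f"pics/{n}0.png");b=vision.read_camera(n)[:,:,::-1].copy();cv2.imwrite(f"pics/{n}8.png",b)
    d=cv2.absdiff(a,b).max(2);cv2.imwrite(f"pics/{n}d.png",np.clip(d*2.,0,255).astype(np.uint8))
cv2.imwrite("pics/d8.png",np.hstack([cv2.resize(cv2.imread(f"pics/{n}d.png"),(400,300)) for n in("top","side")]))
E
```

```text
(no output)
```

View pics/top8.png

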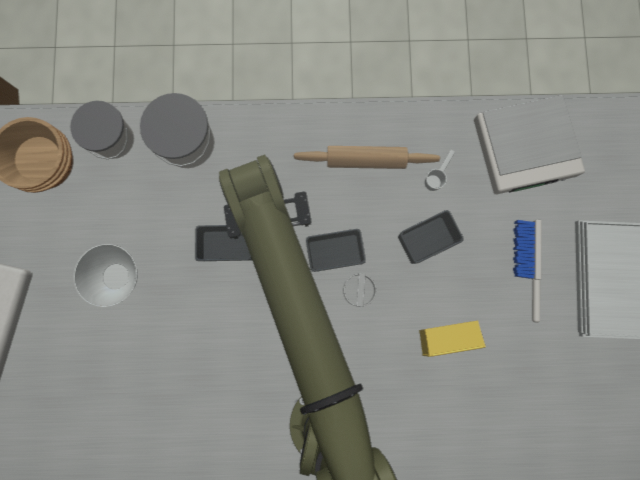

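View pics/side8.png

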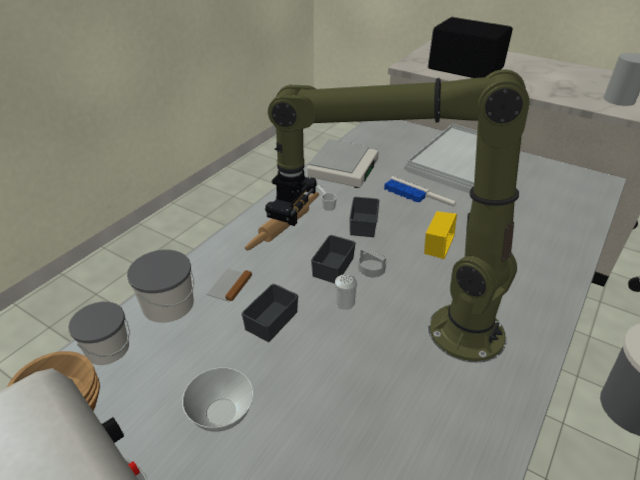

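View pics/d8.png

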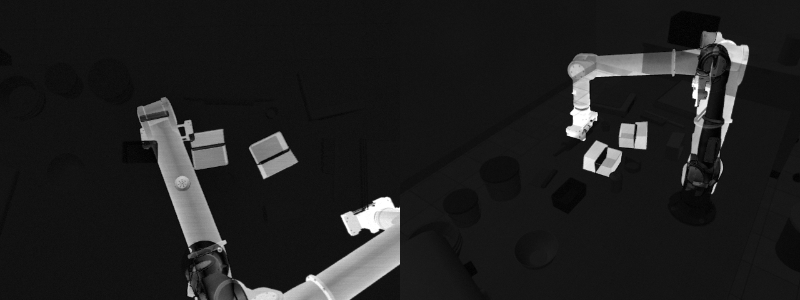

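Apart from the arm, the two images differ from the first ones only at the two tipped tins. I hand the job in.

```bash
python3 -c "
from cell import workorder,status
print(status.get_obs()['time_s'],status.get_obs()['force']);print(workorder.sign_off())"
```

```text
11.35 [ 0.19947052  0.36367829 -0.41562727]
the job is handed in; nothing more can be done
None
```

Both lying tins now stand flat on their bases with their mouths up, and I handed the job in at 11.35 s. I pushed each one at the middle of its upper rim with the outside of the shut fingers. The one nearer the brush was tipped away from the robot, and the middle one was tipped towards it. Neither was gripped or carried.

- **Last checks:** in the top and side views, only the two tipped tins and the arm differ from the first pictures. The standing tin, the yellow look-alike and the other items show no movement. The arm was about 0.27 m above the bench and touching nothing. The wrist force read at the end of each move never passed about 2 N.
- **Failed or unseen:** the first move call was refused because its rows lacked some of the keys, so the arm did not move. In the last top view the arm hid the shaker and part of the standing tin, so those rest on the side view.

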